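# Shut the bit cabinet and lock it with the hooked pin

### The job

Push the door of the small bit cabinet shut until its catch has snapped home. Then take the pin with the curved hook (not the straight one) from its little wooden rack, lead its hook down through the steel eye in front of the cabinet's top rail by following the curve, and leave it standing upright there, its flange flat on the eye, so that it bars the door. Leave the straight pin and the other loose things on the bench where they are.

Things in the scene. Friction and masses are not known exactly. Their poses are not given: they have to be found in the camera images.
- cabinet: plywood bit cabinet fixed to the bench, 160 deep (its x), 240 wide (its y), 180 high; origin: centre of its underside. Its front, with the door, is the face at its x = -80 and looks along its -x. The door fills the opening under a 26 mm top rail; the rail's face is flush with the shut door's face.
- door (a joint): opening angle of the cabinet door in rad: 0 shut, larger = swung further out of the front; it stays where it is left. The door is hinged on a vertical axis at the cabinet's +y side. Over the last 0.1 rad a sprung ball catch resists with about 5 N at the free edge, then pulls the door to its stop at 0 and holds it there.
- door_hinge (a point): point on the door's hinge axis, at the foot of the door's outer face (13 mm above the bench); x, y axes as the cabinet's
- door_edge (a point): top corner of the door's outer face at its free edge, 210 from the hinge axis, 140 above the bench. The door: a flat panel 126 high, 15 thick behind this face; a knob of radius 11 stands 18 out of the face, 170 from the hinge axis, 63 above the bench. Axes turn with the door: -x is the face's outward normal, +y points to the hinge.
- eye (a point): centre of the top rim of the steel eye, a flat ring with a vertical axis: hole 20 across, outside 32, 8 thick; its top is 172 above the bench (8 below the cabinet's top), its centre 26 in front of the shut door's face, over the free half of the door. A 16 wide bracket joins it to the rail behind; free space below. Axes as the cabinet's: +y to the hinge side.
- holder_a: wooden rack fixed to the bench, 90 (x) by 50 (y) by 75 high: two rails 10 by 10 along x on two end posts, with a gap of 14 between the rails and open sides below. The hooked pin's flange rests on the rails, its hook hangs in the gap, in line with it; origin: centre of the underside
- holder_b: a like rack that holds the straight pin; the two racks' places may be swapped
- hook_pin: hooked pin, about 120 g, standing upright with its flange on holder_a; lifts straight up. Origin: centre of the underside of its steel flange (disc 34 across, 6 thick), z up along the handle. Above the flange a square wooden handle 20 by 20, sides along x and y, from z = 6 to 68. Below it the hook, a bent rod (see hook_tip).
- hook_tip (a point): end of the hook's centre line, at x = 22.5, z = -39 in the pin's frame (the round end reaches 4 further). The hook is a steel rod 8 thick bent to an arc of radius 45 (centre line) through 60 degrees in the pin's x-z plane: from the pin's origin it runs straight down, then curves to +x; the arc's centre is at x = 45, z = 0 in the pin's frame.
- straight_pin: a pin with the same flange but a straight rod 42 long and a shorter round handle (22 across, to z = 48), in holder_b; to be left there
- jar: small glass jar with clip-on lid, 56 across, 66 high, loose; origin: centre of its underside
- sanding_block: wooden sanding block 110 by 60 by 30 high, loose; origin: centre of its underside
- featherboard_1: orange plastic featherboard about 125 by 60 by 16 (knob to 30), loose, lying flat
- featherboard_2: the second, like the first

How it is judged:
By the outcome, as a careful person would: the job done as asked, in the order asked, and still so for the second after the job is handed in, with the robot touching nothing.
It also fails if it takes over 56 s, if anything falls off the work surface, if the arm or the gripper's body presses on something with over 40 N, if the wrist force passes 120 N, or if a joint passes its speed limit or range.

### The arm

A 6-joint arm with a two-finger parallel gripper is mounted at the origin on the work surface. World frame = base frame: x ahead of the robot, y to its left, z up, the work surface at z = 0. Lengths are in mm, angles in degrees, forces in N, time in s.
With the tool pointing down it reaches from about 300 to 850 mm from the base axis. Payload 4.2 kg.
Tool frame: the origin (TCP) lies on the mounting face of the last link; the fingertips stand 191 mm ahead of it and the grasp point (between the pads) lies 172 mm ahead of it; z points along the fingers, y is the direction in which the jaws open and shut (so a half turn about z gives the same grasp; the last joint's range is limited). The gripper opens to 91 mm and grips with 3 to 60 N. Pads are 32 mm wide; open, the fingers measure 118 mm over their backs; the gripper's body (76 mm by 178 mm) begins 60 mm behind the grasp point.
Start: joints at [67.323, 18.312, 89.639, -0, 72.044, -1.146], TCP at [211.031, 534.873, 404.776] pointing down, gripper open.
Joint ranges: [-177.97, 177.97], [-48.28, 115.42], [12.27, 149.76], [-77.06, 257.06], [2.81, 150.46], [-146.56, 146.56]. Speed limits (degrees/s): [147.25, 147.25, 180, 180, 180, 180].

### API

Orientations are given as [roll, pitch, yaw] about the fixed x, y, z axes, in that order (R = Rz(yaw) Ry(pitch) Rx(roll)).
In Python, from workcell import env gives the robot as it stands.
- The arm moves only by the shell command python3 -m handwheel 'ROWS' [FORCE]. ROWS is JSON, a list of rows, each an object with "gripper": the opening in per cent of the stroke, from 0 (shut) to 100 (fully open); "travel": the shift along the tool's x, y, z in m, a list of three; "twist": the turn about the tool's z in rad. In form: [{"gripper": gripper, "travel": [x, y, z], "twist": twist}, ...]. A call has 1 to 5 rows; each row shifts and turns the commanded pose from where the row before left it, along the tool's axes as they then stand; what a row does not reach is not made up. A row lasts 1/12 s, in which the tool goes at most 41.7 mm and 7.16 degrees, less where a joint would pass 70% of its speed; a pose out of reach is approached as far as the arm can. A call with a gripper value outside its range is refused whole. The fingers move at their own pace and stop on an object; FORCE is the grip in N (left out, the last holds). Time passes only in rows, so rows that do not move let the fingers close. It gives the time, the measured TCP pose, the force and the opening at its end, in the units of the state.
- env.state(): the state, without advancing time (a new reading comes with each control period).
- env.grab_frame(name): name is "side" or "top" or "wrist"; returns a dict with "frame" (400x640x3 uint8, red, green, blue), "intrinsics" (3x3 intrinsics, pixels), "extrinsics" (4x4, takes a point from camera to world coordinates). Camera axes: x right, y down, z forward; pixel columns grow to the right and rows downward; lengths in mm; the calibration is good to about 2 mm. The wrist camera is an equidistant fisheye: a pixel r from the principal point sees the ray r / f radians off the axis. A picture is of the moment at which its call begins. There is no depth.
- env.job_done(): hands the job in, once; it reports no verdict.
Trained networks look in the newest picture that a camera, given by its name, has taken for a name from the list of things; names that differ only in an ending like _2 or _b are one class to them, and where a whole thing is asked for, a point or a joint stands for the part that bears it (a point fixed in the world has none). Each returns a list of dicts, best first, with "confidence" (0 to 1); they miss things now and then, are a little off and sometimes report something else, mostly with a low value. They report only what shows in the picture. A call takes as long as a camera call.
- env.trace(camera, thing): "pixels" (400x640 bool, what is visible of it) and "uv" ([column, row] in pixels, amid what is visible of it).
- env.pinpoint(camera, thing): "uv" ([column, row] in pixels: a listed point, or the origin of a listed thing).
The state is a dict: "time_s": time; "qpos": joint angles; "qvel": joint speeds; "effort": joint torques, N m; "ee_pos": TCP position; "ee_rot": TCP orientation; "force": force on the tool from outside, world axes, zero at the start; "torque": the same for the moment, N m; "gripper_width": finger opening in mm.
Only numpy, scipy, OpenCV 4.12 (cv2) and the standard library are available. Lean on these libraries where they do the work, as an engineer would, in place of code of your own. Each camera call takes 0.05 s, during which the arm holds its last target. There are 200 camera calls.

## Working session

There is one attempt and no reset: what is moved stays moved. The work goes in short steps, Python scripts to look and compute and a shell command to move; the robot and the scene stay as the last step left them, time stands still between calls to the robot, and variables do not carry over. Pictures are saved under pics/ and viewed, about 8 in all and at most 12, crops included, and the job is handed in when it is done.

```bash
mkdir -p pics; cat > h.py <<'E'
import numpy as np, cv2
from workcell import env
from scipy.spatial.transform import Rotation as R
def ray(f,uv,fish=False):
    K=np.array(f["intrinsics"]);T=np.array(f["extrinsics"])
    x=(uv[0]-K[0,2])/K[0,0];y=(uv[1]-K[1,2])/K[1,1]
    if fish:
        r=np.hypot(x,y);d=np.array([x/r*np.sin(r),y/r*np.sin(r),np.cos(r)]) if r>1e-9 else np.array([0,0,1.])
    else: d=np.array([x,y,1.]);d/=np.linalg.norm(d)
    return T[:3,3],T[:3,:3]@d
def atz(f,uv,z,fish=False):
    o,d=ray(f,uv,fish);return o+d*(z-o[2])/d[2]
def tri(rs):
    A=sum(np.eye(3)-np.outer(d,d) for o,d in rs);b=sum((np.eye(3)-np.outer(d,d))@o for o,d in rs)
    p=np.linalg.solve(A,b);return p,[float(np.linalg.norm(np.cross(p-o,d))) for o,d in rs]
def proj(f,p,fish=False):
    K=np.array(f["intrinsics"]);T=np.array(f["extrinsics"]);c=T[:3,:3].T@(np.array(p)-T[:3,3])
    if fish:
        th=np.arctan2(np.hypot(c[0],c[1]),c[2]);s=th/np.hypot(c[0],c[1]);return np.array([K[0,0]*c[0]*s+K[0,2],K[1,1]*c[1]*s+K[1,2]])
    return np.array([K[0,0]*c[0]/c[2]+K[0,2],K[1,1]*c[1]/c[2]+K[1,2]])
def save(n,im): cv2.imwrite("pics/"+n,cv2.cvtColor(np.ascontiguousarray(im),cv2.COLOR_RGB2BGR))
E
cat > a.py <<'E'
from h import *
F={c:env.grab_frame(c) for c in("top","side","wrist")}
save("1.png",np.vstack([cv2.resize(F["top"]["frame"],(480,300)),cv2.resize(F["side"]["frame"],(480,300))]))
for c in F: print(c,np.round(F[c]["extrinsics"],2).tolist(),np.round(F[c]["intrinsics"],1).tolist())
for t in ["cabinet","door_hinge","door_edge","eye","holder_a","hook_pin","hook_tip","straight_pin","jar","sanding_block","featherboard_1"]:
    for c in F:
        print(t,c,[(np.round(d["uv"],1).tolist(),round(d["confidence"],2)) for d in env.pinpoint(c,t)][:4])
print(env.state())
E
python3 a.py
```

```text
top [[-0.0, -0.99, 0.15, 373.15], [-1.0, 0.01, 0.02, -72.22], [-0.02, -0.15, -0.99, 1210.32], [0.0, 0.0, 0.0, 1.0]] [[413.2, 0.0, 318.9], [0.0, 413.2, 198.5], [0.0, 0.0, 1.0]]
side [[0.85, -0.36, 0.39, 153.21], [-0.53, -0.58, 0.62, -667.13], [0.01, -0.73, -0.68, 829.33], [0.0, 0.0, 0.0, 1.0]] [[413.5, 0.0, 321.9], [0.0, 413.5, 201.8], [0.0, 0.0, 1.0]]
wrist [[0.37, 0.9, 0.22, 148.26], [0.93, -0.36, -0.09, 559.94], [-0.0, 0.24, -0.97, 383.02], [0.0, 0.0, 0.0, 1.0]] [[309.7, 0.0, 321.3], [0.0, 309.7, 202.4], [0.0, 0.0, 1.0]]
cabinet top [([221.7, 221.8], 0.89)]
cabinet side [([260.5, 190.7], 0.92), ([320.4, 269.9], 0.62)]
cabinet wrist []
door_hinge top [([245.4, 258.9], 0.65)]
door_hinge side [([227.4, 214.9], 0.63), ([298.9, 197.4], 0.22)]
door_hinge wrist []
door_edge top [([296.5, 209.3], 0.64)]
door_edge side [([297.9, 197.0], 0.84)]
door_edge wrist []
eye top [([254.0, 193.4], 0.89), ([244.8, 260.4], 0.53)]
eye side [([291.8, 159.1], 0.69)]
eye wrist []
holder_a top [([345.9, 222.2], 0.69), ([414.3, 212.5], 0.64), ([325.1, 148.8], 0.41)]
holder_a side [([373.7, 330.2], 0.71), ([3
[... 708 characters left out ...]
[448.3, 306.3], 0.73)]
featherboard_1 wrist []
{'time_s': 1.8, 'qpos': array([ 6.73244334e+01,  1.83128187e+01,  8.96389962e+01,  1.65495941e-03,
        7.20440317e+01, -1.14654310e+00]), 'qvel': array([ 0.00479657, -0.00683049,  0.08413162,  0.09174116,  0.02140685,
       -0.05909616]), 'effort': array([-8.29580094e-04, -4.12348974e+01, -2.32226872e+01,  7.26685789e-02,
        3.76916863e-02, -5.10751846e-06]), 'ee_pos': array([211.01207007, 534.88617953, 404.76673284]), 'ee_rot': array([ 1.79995816e+02, -1.49096697e-03,  1.58470466e+02]), 'force': array([ 0.04757412, -0.75395721,  0.61233199]), 'torque': array([-0.01990556,  0.05099593,  0.00598812]), 'gripper_width': 91.40087179388424}
```

View picture.

View pics/1.png

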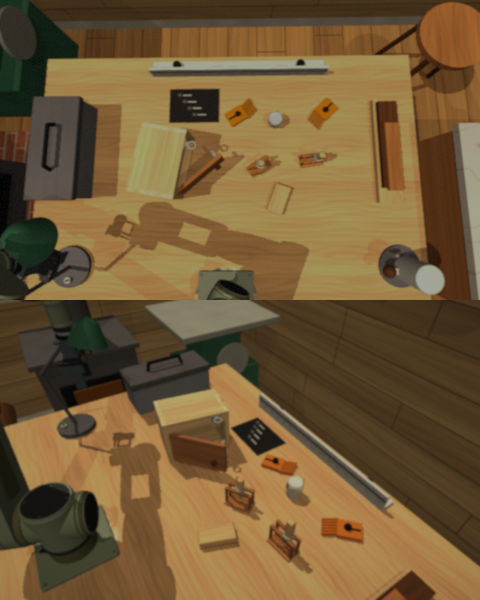

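```bash
cat > b.py <<'E'
from h import *
import pickle
F={c:env.grab_frame(c) for c in("top","side")}
pickle.dump(F,open("F.pkl","wb"))
P=dict(cabinet=[(221.7,221.8),(260.5,190.7)],hinge=[(245.4,258.9),(227.4,214.9)],edge=[(296.5,209.3),(297.9,197)],eye=[(254,193.4),(291.8,159.1)],
 hook_pin=[(425.8,212.9),(385,312.6)],tip=[(414.3,212.1),(375.9,316.7)],ha=[(414.3,212.5),(373.7,330.2)],hb=[(345.9,222.2),(322.3,271)],sp=[(344,216.4),(318.2,248.8)],jar=[(366.8,163.5),(392,257.6)],sb=[(372,266.2),(292.7,316.6)],f1=[(426.4,153.4),(448.3,306.3)],f2=[(325.5,148),(376.4,223.5)])
for k,(a,b) in P.items():
    p,e=tri([ray(F["top"],a),ray(F["side"],b)]);print(k,p.round(1),np.round(e,1))
save("2.png",np.hstack([cv2.resize(F["side"]["frame"][110:350,200:440],(400,400),interpolation=2),cv2.resize(F["top"]["frame"][110:310,210:410],(400,400),interpolation=2)]))
E
python3 b.py
```

```text
cabinet [499.3 234.9 -11.2] [7.5 7.5]
hinge [377.6 161.3  12.6] [5.2 5.2]
edge [510.9   3.7 137.1] [1.4 1.4]
eye [551.1 109.3 170. ] [4.3 4.3]
hook_pin [ 508.  -346.6   90.9] [5.2 5.2]
tip [ 512.9 -324.1   41.4] [1.3 1.3]
ha [ 512.6 -331.1   -2.3] [3.5 3.5]
hb [ 492.6 -133.4    2.8] [5.3 5.3]
sp [ 495.5 -122.    75.6] [1.5 1.5]
jar [ 664.5 -196.8   10. ] [3.1 3.1]
sb [ 366.2 -206.7    4.6] [6.4 6.4]
f1 [ 692.7 -374.7    0.8] [0.9 0.9]
f2 [714.2 -73.3  -0.9] [1. 1.]
```

View pics/2.png

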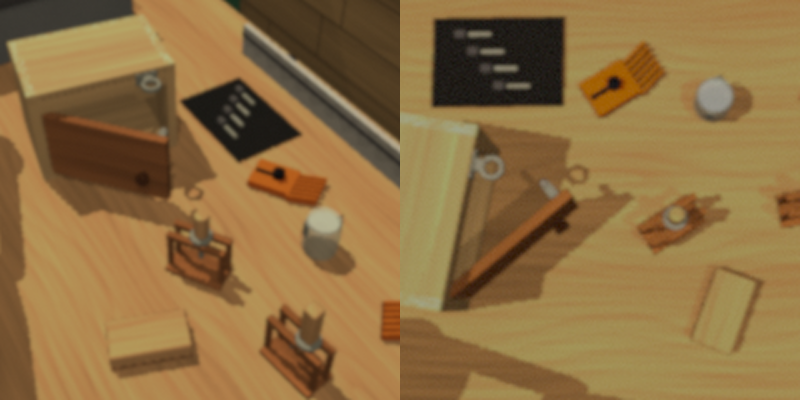

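The side and top views agree. The cabinet's front faces about −y world and its yaw is about 80°. The door stands about 0.69 rad open, with its free edge at (511, 4). The hooked pin's rack is the far one at about (512, −330), and the straight pin's rack is near (494, −130). I'll move in front of the door with the fingers closed.

```bash
python3 -m handwheel '[{"gripper":0,"travel":[0,0,-0.02],"twist":-0.096},{"gripper":0,"travel":[0,0,-0.015],"twist":-0.096},{"gripper":0,"travel":[-0.022,-0.031,0],"twist":0},{"gripper":0,"travel":[-0.022,-0.031,0],"twist":0},{"gripper":0,"travel":[-0.022,-0.031,0],"twist":0}]' 20
python3 -m handwheel '[{"gripper":0,"travel":[-0.022,-0.031,0],"twist":0},{"gripper":0,"travel":[-0.022,-0.031,0],"twist":0},{"gripper":0,"travel":[-0.022,-0.031,0],"twist":0},{"gripper":0,"travel":[-0.022,-0.031,0],"twist":0},{"gripper":0,"travel":[-0.022,-0.031,0],"twist":0}]'
python3 -m handwheel '[{"gripper":0,"travel":[-0.022,-0.031,0],"twist":0},{"gripper":0,"travel":[-0.022,-0.031,0],"twist":0},{"gripper":0,"travel":[-0.022,-0.031,0],"twist":0},{"gripper":0,"travel":[-0.022,-0.031,0],"twist":0},{"gripper":0,"travel":[-0.022,-0.031,0],"twist":0}]'
python3 -m handwheel '[{"gripper":0,"travel":[-0.022,-0.031,0],"twist":0},{"gripper":0,"travel":[-0.022,-0.031,0],"twist":0},{"gripper":0,"travel":[-0.01,0,0],"twist":0},{"gripper":0,"travel":[0,0,0],"twist":0}]'
```

```text
time_s: 2.32
ee_pos: [259.1, 430.4, 439.8]
ee_rot: [180.0, 0.0, 169.6]
force: [0.6, 0.0, -0.2]
gripper_width: 60.6
time_s: 2.73
ee_pos: [338.9, 257.1, 440.0]
ee_rot: [180.0, 0.0, 169.5]
force: [0.6, -0.0, -1.3]
gripper_width: 27.0
time_s: 3.15
ee_pos: [418.8, 84.5, 440.1]
ee_rot: [180.0, 0.0, 169.5]
force: [1.6, 0.2, -1.0]
gripper_width: 0.4
time_s: 3.48
ee_pos: [461.8, 14.0, 439.6]
ee_rot: [180.0, 0.1, 169.2]
force: [0.1, -0.4, 0.4]
gripper_width: 0.4
```

```bash
python3 -m handwheel '[{"gripper":0,"travel":[-0.016,-0.031,0],"twist":0},{"gripper":0,"travel":[0,0,0.035],"twist":0},{"gripper":0,"travel":[0,0,0.035],"twist":0},{"gripper":0,"travel":[0,0,0.035],"twist":0},{"gripper":0,"travel":[0,0,0.033],"twist":0}]'
python3 -m handwheel '[{"gripper":0,"travel":[0,0.014,0],"twist":0},{"gripper":0,"travel":[0,0.014,0],"twist":0},{"gripper":0,"travel":[0,0.014,0],"twist":0},{"gripper":0,"travel":[0,0.014,0],"twist":0},{"gripper":0,"travel":[0,0.014,0],"twist":0}]'
python3 -m handwheel '[{"gripper":0,"travel":[0,0.01,0],"twist":0},{"gripper":0,"travel":[0,0.01,0],"twist":0},{"gripper":0,"travel":[0,0.01,0],"twist":0},{"gripper":0,"travel":[0,0.01,0],"twist":0}]'
python3 - <<'E'
from h import *
f=env.grab_frame("side");g=env.grab_frame("wrist")
save("3.png",np.hstack([cv2.resize(f["frame"][100:260,200:360],(400,400)),cv2.resize(g["frame"],(400,250)) if 0 else cv2.resize(g["frame"][:,120:520],(400,400))]))
E
```

```text
time_s: 3.9
ee_pos: [469.5, -16.4, 300.5]
ee_rot: [180.0, -0.0, 169.5]
force: [-0.5, 0.6, -0.7]
gripper_width: 0.7
time_s: 4.32
ee_pos: [482.5, 53.1, 301.8]
ee_rot: [180.0, -0.1, 169.6]
force: [-0.0, -0.7, -0.2]
gripper_width: 0.6
time_s: 4.65
ee_pos: [490.4, 91.4, 301.8]
ee_rot: [-180.0, 0.0, 169.5]
force: [-0.1, -1.0, 1.0]
gripper_width: 0.2
```

View pics/3.png

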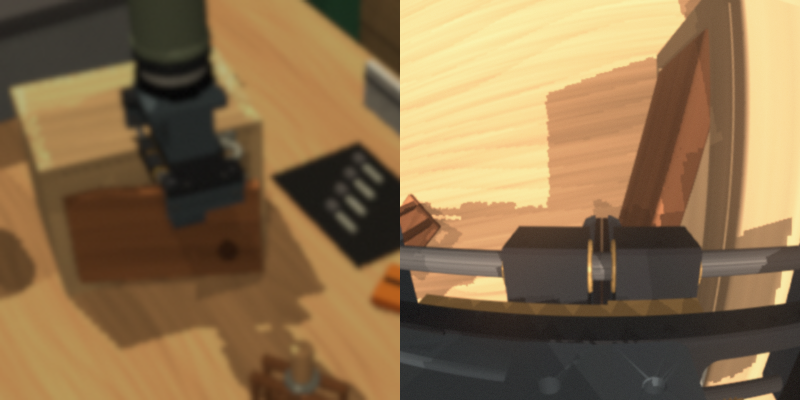

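The side view shows the closed fingers pushing on the door in front of the face, with the door now only slightly open. I'll keep pushing, more slowly.

```bash
python3 -m handwheel '[{"gripper":0,"travel":[0,0.007,0],"twist":0},{"gripper":0,"travel":[0,0.007,0],"twist":0},{"gripper":0,"travel":[0,0.005,0],"twist":0}]'
python3 -m handwheel '[{"gripper":0,"travel":[0,0.004,0],"twist":0},{"gripper":0,"travel":[0,0.004,0],"twist":0}]'
python3 -m handwheel '[{"gripper":0,"travel":[0,0.003,0],"twist":0},{"gripper":0,"travel":[0,0.003,0],"twist":0}]'
```

```text
time_s: 5.0
ee_pos: [494.2, 109.4, 301.8]
ee_rot: [180.0, 0.0, 169.4]
force: [-0.5, -1.3, -0.1]
gripper_width: 0.4
time_s: 5.17
ee_pos: [495.6, 117.1, 301.7]
ee_rot: [-180.0, 0.0, 169.5]
force: [0.0, 0.1, 0.3]
gripper_width: 0.5
time_s: 5.33
ee_pos: [496.5, 122.1, 301.7]
ee_rot: [-179.8, 0.0, 169.5]
force: [0.8, -11.6, 1.8]
gripper_width: 0.6
```

```bash
for i in 1; do python3 -m handwheel '[{"gripper":0,"travel":[0,0.002,0],"twist":0},{"gripper":0,"travel":[0,0,0],"twist":0}]'; python3 -m handwheel '[{"gripper":0,"travel":[0,0.002,0],"twist":0},{"gripper":0,"travel":[0,0,0],"twist":0}]'; done
```

```text
time_s: 5.5
ee_pos: [496.7, 123.0, 301.7]
ee_rot: [-179.6, 0.0, 169.6]
force: [-0.7, -12.2, 3.0]
gripper_width: 0.5
time_s: 5.67
ee_pos: [497.1, 124.3, 301.7]
ee_rot: [-179.6, 0.0, 169.6]
force: [0.8, -12.1, 1.2]
gripper_width: 0.7
```

```bash
python3 -m handwheel '[{"gripper":0,"travel":[0,0.003,0],"twist":0},{"gripper":0,"travel":[0,0.003,0],"twist":0}]'; python3 -m handwheel '[{"gripper":0,"travel":[0,0.003,0],"twist":0},{"gripper":0,"travel":[0,0.0,0],"twist":0}]'; python3 -m handwheel '[{"gripper":0,"travel":[0,0.002,0],"twist":0},{"gripper":0,"travel":[0,0,0],"twist":0}]'
```

```text
time_s: 5.83
ee_pos: [498.2, 129.7, 301.6]
ee_rot: [-179.5, 0.0, 169.6]
force: [0.2, -30.9, 6.3]
gripper_width: 0.7
time_s: 6.0
ee_pos: [498.4, 130.5, 301.7]
ee_rot: [-179.1, -0.0, 169.7]
force: [-0.6, -29.9, 6.7]
gripper_width: 0.2
time_s: 6.17
ee_pos: [498.6, 131.0, 301.8]
ee_rot: [-178.9, -0.0, 169.7]
force: [-1.1, -37.6, 7.3]
gripper_width: 0.7
```

```bash
python3 -m handwheel '[{"gripper":0,"travel":[0,-0.015,0],"twist":0},{"gripper":0,"travel":[0,-0.04,0],"twist":0},{"gripper":0,"travel":[0,-0.04,0],"twist":0},{"gripper":0,"travel":[0,-0.03,-0.03],"twist":0},{"gripper":100,"travel":[0,-0.02,-0.035],"twist":0}]'
python3 -m handwheel '[{"gripper":100,"travel":[0,-0.03,-0.03],"twist":0},{"gripper":100,"travel":[0,-0.04,0],"twist":0},{"gripper":100,"travel":[0,-0.04,0],"twist":0},{"gripper":100,"travel":[0,-0.04,0],"twist":0},{"gripper":100,"travel":[0,0,0],"twist":0}]'
cat > c.py <<'E'
from h import *
F={c:env.grab_frame(c) for c in("top","side","wrist")}
for t in ["door_hinge","door_edge","eye","hook_pin","hook_tip","holder_a"]:
    D={c:env.pinpoint(c,t) for c in F if not(c=="wrist" and t[:4] in("door","eye"))}
    print(t,{c:[(np.round(d["uv"],1).tolist(),round(d["confidence"],2)) for d in D[c]][:2] for c in D})
    rs=[(ray(F[c],D[c][0]["uv"],c=="wrist")) for c in D if D[c]]
    for i in range(len(rs)):
      for j in range(i): p,e=tri([rs[i],rs[j]]);print("  ",p.round(1),np.round(e[0],1))
save("4.png",np.hstack([cv2.resize(F["side"]["frame"][110:270,200:360],(400,400)),cv2.resize(F["wrist"]["frame"][:,120:520],(400,400))]))
print(env.state()["ee_pos"],env.state()["time_s"])
E
python3 c.py
```

```text
time_s: 6.58
ee_pos: [471.3, -6.6, 364.7]
ee_rot: [-179.9, -0.4, 169.4]
force: [0.8, 0.4, -0.2]
gripper_width: 4.4
time_s: 7.0
ee_pos: [444.4, -156.5, 396.0]
ee_rot: [-179.8, 0.1, 169.1]
force: [0.6, -0.5, -0.1]
gripper_width: 37.4
door_hinge {'top': [([242.1, 257.9], 0.6)], 'side': [([226.4, 215.7], 0.71), ([445.1, 306.6], 0.5)]}
   [379.3 174.3  -2.1] 6.6
door_edge {'top': [([250.7, 180.8], 0.92)], 'side': [([375.7, 320.1], 0.7)]}
   [  928.1   255.5 -1100.1] 137.9
eye {'top': [([254.0, 193.7], 0.89)], 'side': [([290.8, 159.4], 0.62)]}
   [549.5 109.8 169.5] 3.3
hook_pin {'top': [([426.9, 212.8], 0.64)], 'side': [([384.0, 313.9], 0.63), ([446.5, 306.4], 0.2)], 'wrist': []}
   [ 506.5 -348.5   90.6] 3.1
hook_tip {'top': [], 'side': [([377.1, 317.8], 0.63)], 'wrist': []}
holder_a {'top': [([414.6, 212.2], 0.65)], 'side': [([375.5, 329.3], 0.85), ([318.5, 269.5], 0.66)], 'wrist': [([346.1, 214.9], 0.56)]}
   [ 514.5 -332.2    0.7] 1.9
   [ 402.1 -183.   492.9] 69.4
   [ 677.2 -128.8 -477.6] 42.0
[ 445.53943849 -151.46481695  395.63957431] 7.9
```

View pics/4.png

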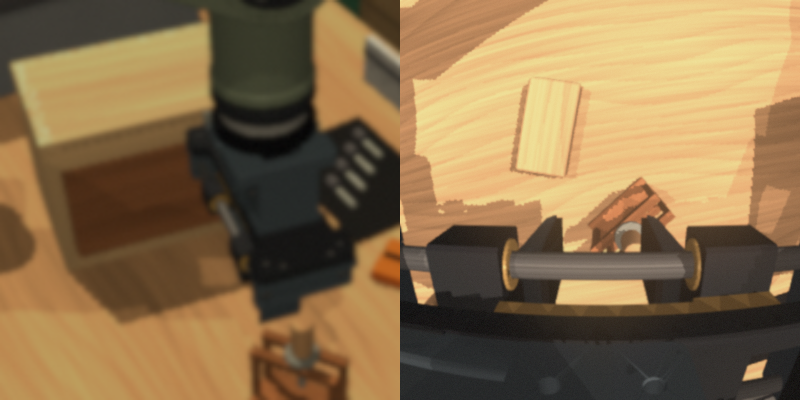

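```bash
python3 -m handwheel '[{"gripper":100,"travel":[-0.026,-0.026,0],"twist":0},{"gripper":100,"travel":[-0.026,-0.026,0],"twist":0},{"gripper":100,"travel":[-0.026,-0.026,0],"twist":0},{"gripper":100,"travel":[-0.026,-0.026,0],"twist":0},{"gripper":100,"travel":[-0.026,-0.026,0],"twist":0}]'
python3 -m handwheel '[{"gripper":100,"travel":[-0.026,-0.026,0],"twist":0},{"gripper":100,"travel":[0,0,0],"twist":0},{"gripper":100,"travel":[0,0,0],"twist":0}]'
cat > d.py <<'E'
from h import *
F={c:env.grab_frame(c) for c in("top","side","wrist")}
print("edge",atz(F["top"],(250.7,180.8),140).round(1))
for t,z in [("door_edge",140),("eye",172),("hook_pin",75),("hook_tip",36),("holder_a",0)]:
    for c in F:
        if c=="wrist" and t in("door_edge","eye"):continue
        for d in env.pinpoint(c,t)[:2]: print(t,c,np.round(d["uv"],1),round(d["confidence"],2),atz(F[c],d["uv"],z,c=="wrist").round(1))
save("5.png",np.hstack([cv2.resize(F["top"]["frame"][150:250,220:320],(400,400)),cv2.resize(F["wrist"]["frame"][:,120:520],(400,400))]))
E
python3 d.py
```

```text
time_s: 8.32
ee_pos: [550.3, -304.6, 395.5]
ee_rot: [180.0, 0.0, 169.5]
force: [0.1, 0.3, 0.5]
gripper_width: 90.8
time_s: 8.57
ee_pos: [571.0, -334.9, 394.1]
ee_rot: [179.9, -0.1, 169.4]
force: [-0.6, 0.7, 0.7]
gripper_width: 91.5
edge [586.  125.7 140. ]
door_edge top [252.7 180.7] 0.94 [586.2 120.4 140. ]
door_edge side [300.9 161.5] 0.88 [589.3 120.8 140. ]
eye top [250.5 190.8] 0.85 [553.6 119.7 172. ]
eye side [289.2 159.8] 0.67 [546.7 106.5 172. ]
hook_pin top [370.6 266.4] 0.41 [ 360.6 -192.7   75. ]
hook_pin side [385.3 313.5] 0.7 [ 519.9 -343.6   75. ]
hook_pin wrist [301.1 150.8] 0.61 [ 522.1 -343.3   75. ]
hook_tip side [372.8 318.2] 0.95 [ 508.7 -321.6   36. ]
hook_tip side [390.9 259.7] 0.67 [ 644.7 -216.5   36. ]
hook_tip wrist [320.9 136.5] 0.58 [ 513.1 -322.2   36. ]
hook_tip wrist [392.    8.9] 0.48 [ 380.1 -216.2   36. ]
holder_a top [347.1 220.7] 0.95 [ 492.4 -134.8    0. ]
holder_a top [414.6 211.4] 0.44 [ 518.7 -333.3    0. ]
holder_a side [318.5 270.8] 0.77 [ 491.1 -128.     0. ]
holder_a side [375.5 330.1] 0.56 [ 511.8 -332.7    0. ]
holder_a wrist [315.  139.9] 0.98 [ 516.9 -330.1    0. ]
holder_a wrist [466.5  95.4] 0.88 [ 489.3 -127.6    0. ]
```

View pics/5.png

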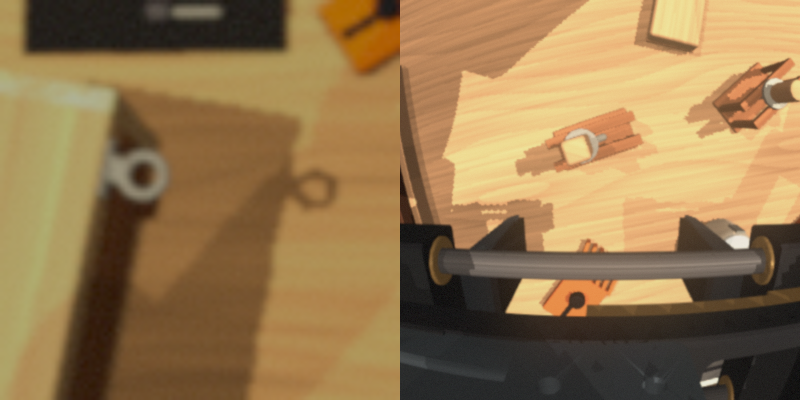

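```bash
cat > e.py <<'E'
from h import *
from scipy.optimize import minimize
F={c:env.grab_frame(c) for c in("side","wrist")}
M={}
for c in F:
    best=None
    for d in env.trace(c,"holder_a")[:3]:
        p=atz(F[c],d["uv"],50,c=="wrist")
        if np.hypot(p[0]-515,p[1]+333)<50 and best is None: best=d
    print(c,best and (best["uv"],best["confidence"],best["pixels"].sum()))
    if best is None: continue
    n,l,s,_=cv2.connectedComponentsWithStats(best["pixels"].astype(np.uint8))
    m=np.isin(l,[i for i in range(1,n) if s[i,4]>15])
    h=cv2.convexHull(np.argwhere(m)[:,::-1].astype(np.int32))
    t=np.zeros((400,640),np.uint8);cv2.fillConvexPoly(t,h,255);M[c]=t
def hull(c,q):
    x,y,a=q;ca,sa=np.cos(a),np.sin(a)
    P=[proj(F[c],(x+ca*i*45-sa*j*25,y+sa*i*45+ca*j*25,k),c=="wrist") for i in(-1,1) for j in(-1,1) for k in(0,75)]
    t=np.zeros((400,640),np.uint8);cv2.fillConvexPoly(t,np.round(cv2.convexHull(np.array(P,np.float32))*16).astype(np.int32),255,lineType=cv2.LINE_AA,shift=4);return t
def cost(q,cs): return sum(1-np.minimum(hull(c,q),M[c]).sum(dtype=float)/np.maximum(hull(c,q),M[c]).sum(dtype=float) for c in cs)
for cs in [[c] for c in M]+[list(M)]:
    r=min((minimize(cost,[515,-331,np.radians(a)],args=(cs,),method="Nelder-Mead",options=dict(initial_simplex=[[515,-331,np.radians(a)],[525,-331,np.radians(a)],[515,-321,np.radians(a)],[515,-331,np.radians(a+12)]])) for a in (90,105,120)),key=lambda r:r.fun)
    print(cs,r.x[:2].round(1),np.degrees(r.x[2]).round(1),round(r.fun,3))
w=F["wrist"]["frame"].copy()
for c in["wrist"]:
    k,_=cv2.findContours((hull(c,r.x)>128).astype(np.uint8),0,1);cv2.drawContours(w,k,-1,(0,255,0),1)
save("6.png",cv2.resize(w[60:210,220:420],(800,600),interpolation=2))
E
python3 e.py
```

```text
side None
wrist ([324.9, 133.8], 0.69, np.int64(2380))
['wrist'] [ 515.2 -329.7] 99.2 0.208
['wrist'] [ 515.2 -329.7] 99.2 0.208
```

View pics/6.png

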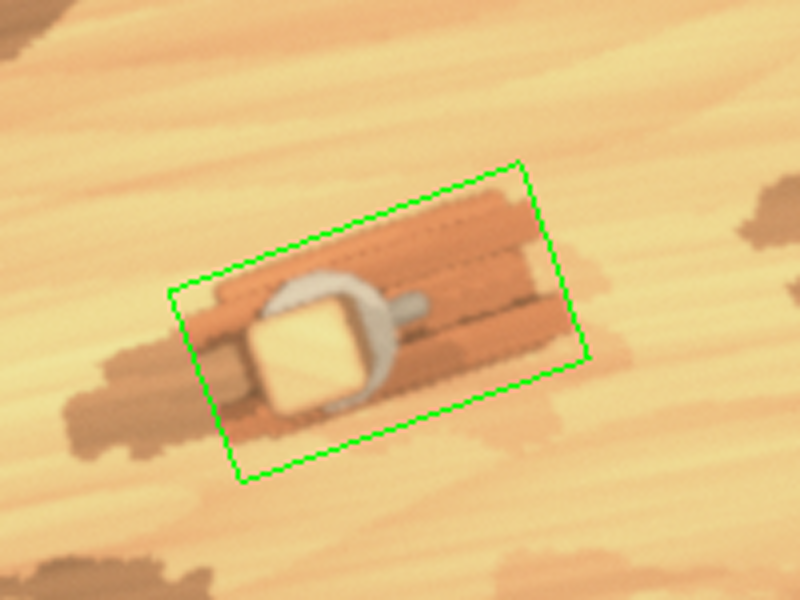

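```bash
python3 - <<'E'
from h import *
f=env.grab_frame("wrist")
for n,p,z in [("handle top",(308,355),143),("flange",(330,341),81),("tip end",(427,299),38),("rail a",(220,295),75),("rail b",(500,190),75),("rail c",(232,440),75),("rail d",(572,335),75)]:
    print(n,atz(f,(220+p[0]/4-.4,60+p[1]/4-.4),z,True).round(1))
print(env.state()["ee_pos"],env.state()["ee_rot"],env.state()["time_s"])
E
```

```text
handle top [ 516.2 -341.7  143. ]
flange [ 517.1 -341.6   81. ]
tip end [ 512.7 -316.8   38. ]
rail a [ 501.1 -366.    75. ]
rail b [ 488.8 -295.2   75. ]
rail c [ 536.6 -370.3   75. ]
rail d [ 526.4 -284.2   75. ]
[ 570.41894775 -333.39507442  395.58033859] [ 1.79993223e+02 -2.69781198e-03  1.69467834e+02] 9.6167
```

```bash
python3 -m handwheel '[{"gripper":100,"travel":[0.026,-0.009,0],"twist":0},{"gripper":100,"travel":[0.026,-0.009,0],"twist":0},{"gripper":100,"travel":[0,0,0],"twist":0.123},{"gripper":100,"travel":[0,0,0],"twist":0.123},{"gripper":100,"travel":[0,0,0],"twist":0.123}]'
python3 -m handwheel '[{"gripper":100,"travel":[0,0,0],"twist":0.123},{"gripper":100,"travel":[0,0,0],"twist":0.123},{"gripper":100,"travel":[0,0,0],"twist":0.123},{"gripper":100,"travel":[0,0,0],"twist":0.123},{"gripper":100,"travel":[0,0,0],"twist":0.123}]'
python3 -m handwheel '[{"gripper":100,"travel":[0,0,0],"twist":0.123},{"gripper":100,"travel":[0,0,0],"twist":0.123},{"gripper":100,"travel":[0,0,0],"twist":0}]'
python3 - <<'E'
from h import *
f=env.grab_frame("wrist")
for t,z in [("hook_pin",75),("hook_tip",36),("holder_a",0)]:
    for d in env.pinpoint("wrist",t)[:2]: print(t,np.round(d["uv"],1),round(d["confidence"],2),atz(f,d["uv"],z,True).round(1))
save("7.png",f["frame"])
print(env.state()["ee_pos"],env.state()["ee_rot"],env.state()["time_s"],proj(f,(516.5,-341.6,143),1))
E
```

```text
time_s: 10.03
ee_pos: [515.4, -341.7, 395.9]
ee_rot: [180.0, 0.0, 147.9]
force: [-0.5, 0.4, 0.9]
gripper_width: 91.2
time_s: 10.45
ee_pos: [516.0, -341.6, 395.7]
ee_rot: [180.0, -0.0, 112.7]
force: [0.7, 0.4, -0.4]
gripper_width: 91.2
time_s: 10.7
ee_pos: [516.0, -341.6, 395.7]
ee_rot: [180.0, -0.0, 98.9]
force: [0.2, -0.6, 0.3]
gripper_width: 91.2
hook_pin [322.2 200.3] 0.82 [ 517.5 -345.7   75. ]
hook_tip [462.8  89.2] 0.5 [ 659.4 -198.9   36. ]
holder_a [320.5 174.4] 0.96 [ 513.4 -331.6    0. ]
holder_a [328.3  12.9] 0.81 [ 491.6 -130.     0. ]
[ 515.98404365 -341.55143644  395.66502509] [ 1.79997411e+02 -2.41493453e-03  9.91210552e+01] 10.9 [322.09808887 215.48867828]
```

View pics/7.png

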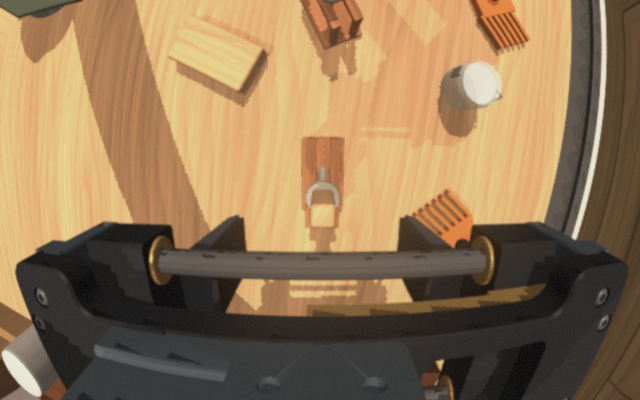

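The wrist view shows the handle top at (322, 215), square to the jaws, with the hook in line with image up. I'll descend and grip.

```bash
python3 -m handwheel '[{"gripper":60,"travel":[0,0,0.033],"twist":0},{"gripper":60,"travel":[0,0,0.033],"twist":0},{"gripper":60,"travel":[0,0,0.033],"twist":0},{"gripper":15,"travel":[0,0,0],"twist":0},{"gripper":15,"travel":[0,0,0],"twist":0}]' 15
python3 -m handwheel '[{"gripper":10,"travel":[0,0,0],"twist":0},{"gripper":10,"travel":[0,0,0],"twist":0},{"gripper":10,"travel":[0,0,0],"twist":0},{"gripper":10,"travel":[0,0,0],"twist":0},{"gripper":10,"travel":[0,0,0],"twist":0}]'
python3 -m handwheel '[{"gripper":10,"travel":[0,0,0],"twist":0},{"gripper":10,"travel":[0,0,0],"twist":0},{"gripper":10,"travel":[0,0,0],"twist":0}]'
```

```text
time_s: 11.32
ee_pos: [515.8, -341.4, 295.5]
ee_rot: [-179.8, -0.2, 99.1]
force: [-0.2, 0.1, 1.4]
gripper_width: 61.1
time_s: 11.73
ee_pos: [516.1, -341.6, 297.8]
ee_rot: [179.9, 0.1, 99.0]
force: [0.7, -0.9, -0.3]
gripper_width: 27.2
time_s: 11.98
ee_pos: [516.1, -341.6, 297.2]
ee_rot: [180.0, 0.0, 99.0]
force: [-0.4, -0.4, 3.1]
gripper_width: 19.9
```

```bash
python3 -m handwheel '[{"gripper":10,"travel":[0,0,0],"twist":0},{"gripper":10,"travel":[0,0,-0.01],"twist":0},{"gripper":10,"travel":[0,0,-0.02],"twist":0},{"gripper":10,"travel":[0,0,-0.03],"twist":0},{"gripper":10,"travel":[0,0,-0.03],"twist":0}]' 30
python3 -m handwheel '[{"gripper":10,"travel":[0,0,-0.03],"twist":0},{"gripper":10,"travel":[0,0,-0.03],"twist":0},{"gripper":10,"travel":[0.01,0.002,-0.013],"twist":0},{"gripper":10,"travel":[0.025,0.005,0],"twist":0},{"gripper":10,"travel":[0.035,0.01,0],"twist":0}]'
python3 -m handwheel '[{"gripper":10,"travel":[0.035,0.010,0],"twist":0},{"gripper":10,"travel":[0.035,0.010,0],"twist":0},{"gripper":10,"travel":[0.035,0.010,0],"twist":0},{"gripper":10,"travel":[0.035,0.01,0],"twist":0},{"gripper":10,"travel":[0.035,0.01,0],"twist":0}]'
python3 -m handwheel '[{"gripper":10,"travel":[0.035,0.010,0],"twist":0},{"gripper":10,"travel":[0.035,0.010,0],"twist":0},{"gripper":10,"travel":[0.035,0.010,0],"twist":0},{"gripper":10,"travel":[0.035,0.01,0],"twist":0},{"gripper":10,"travel":[0.03,0.01,0],"twist":0}]'
python3 -m handwheel '[{"gripper":10,"travel":[0.015,0.003,0],"twist":-0.123},{"gripper":10,"travel":[0,0,0],"twist":-0.123},{"gripper":10,"travel":[0,0,0],"twist":-0.123},{"gripper":10,"travel":[0,0,0],"twist":-0.123},{"gripper":10,"travel":[0,0,0],"twist":-0.123}]'
python3 -m handwheel '[{"gripper":10,"travel":[0,0,0],"twist":-0.123},{"gripper":10,"travel":[0,0,0],"twist":-0.123},{"gripper":10,"travel":[0,0,0],"twist":-0.123},{"gripper":10,"travel":[0,0,0],"twist":-0.123},{"gripper":10,"travel":[0,0,0],"twist":-0.123}]'
```

```text
time_s: 12.4
ee_pos: [515.7, -341.4, 386.8]
ee_rot: [-179.9, -0.1, 99.0]
force: [1.0, 0.2, -1.1]
gripper_width: 19.8
time_s: 12.82
ee_pos: [521.3, -270.2, 460.0]
ee_rot: [180.0, 0.1, 98.8]
force: [0.5, 1.1, -1.4]
gripper_width: 19.7
time_s: 13.23
ee_pos: [543.2, -86.7, 458.9]
ee_rot: [-179.9, -0.1, 99.0]
force: [0.2, 0.7, -1.6]
gripper_width: 19.6
time_s: 13.65
ee_pos: [565.8, 89.4, 458.9]
ee_rot: [-179.9, -0.1, 99.1]
force: [0.3, -1.4, -0.5]
gripper_width: 19.9
time_s: 14.07
ee_pos: [566.6, 102.8, 458.6]
ee_rot: [-179.9, -0.1, 134.6]
force: [0.1, -0.6, -0.5]
gripper_width: 20.0
time_s: 14.48
ee_pos: [566.6, 102.4, 458.7]
ee_rot: [-180.0, -0.1, 169.8]
force: [0.4, -0.3, -0.8]
gripper_width: 19.9
```

```bash
cat > g.py <<'E'
from h import *
import sys
F={c:env.grab_frame(c) for c in("side","wrist")}
for t,z in [("eye",172),("hook_tip",None),("hook_pin",None)]:
    for c in F:
        for d in env.pinpoint(c,t)[:1]: print(t,c,np.round(d["uv"],1),round(d["confidence"],2),atz(F[c],d["uv"],z,c=="wrist").round(1) if z else "")
s=env.state();print(s["ee_pos"],s["ee_rot"],s["time_s"],s["force"])
p=s["ee_pos"];yc=R.from_euler("xyz",s["ee_rot"],degrees=True).as_matrix()[:,0]
o=p+[0,0,-222]
for n,q in [("origin",o),("tip",o+22.5*yc+[0,0,-39]),("eye548.5,109",(548.5,109,172))]: print(n,np.round(q,1),*[proj(F[c],q,c=="wrist").round(1) for c in F])
u,v=map(int,proj(F["side"],(548.5,109,185)))
save(sys.argv[1],np.hstack([cv2.resize(F["side"]["frame"][v-50:v+50,u-50:u+50],(400,400),interpolation=2),cv2.resize(F["wrist"]["frame"][100:300,220:420],(400,400),interpolation=2)]))
E
python3 g.py 8.png
```

```text
eye side [291.4 158.2] 0.73 [555.  109.5 172. ]
eye wrist [324.4 183.6] 0.75 [548.2 108.6 172. ]
hook_tip side [288.1 151.8] 0.63 
hook_tip wrist [318.8 184.1] 0.81 
hook_pin side [294.6 136. ] 0.59 
hook_pin wrist [323.1 230.9] 0.94 
[567.16481085 101.99034535 459.517506  ] [ 1.79998655e+02 -2.25730301e-02  1.69399402e+02] 14.8833 [ 0.30210463 -0.19259837 -0.84549174]
origin [567.2 102.  237.5] [296.  137.3] [320.4 229.5]
tip [545.  106.1 198.5] [288.2 151.8] [320.9 186.3]
eye548.5,109 [548.5 109.  172. ] [289.3 159.1] [324.9 183.9]
```

View pics/8.png

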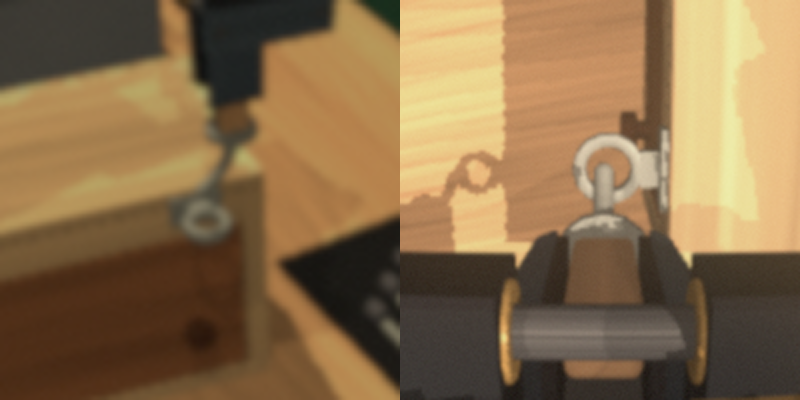

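The wrist view shows the hook rod at crop x≈604 and the ring centre at crop (607, 166), so the tip is within about 2 mm of the hole. I'll lower the tip into the ring with a moderate grip, then let the ring's edge tilt the pin in the jaws and follow the arc.

```bash
python3 -m handwheel '[{"gripper":10,"travel":[0.002,0.0013,0],"twist":0},{"gripper":10,"travel":[0,0,0.006],"twist":0},{"gripper":10,"travel":[0,0,0.006],"twist":0},{"gripper":10,"travel":[0,0,0.006],"twist":0}]' 12
python3 -m handwheel '[{"gripper":10,"travel":[0,0,0.004],"twist":0},{"gripper":10,"travel":[0,0,0.004],"twist":0},{"gripper":10,"travel":[0,0,0.003],"twist":0},{"gripper":10,"travel":[0,0,0],"twist":0}]'
python3 g.py 9.png
```

```text
time_s: 15.22
ee_pos: [565.4, 103.6, 440.8]
ee_rot: [-180.0, -0.0, 169.5]
force: [0.0, -0.6, -1.4]
gripper_width: 20.2
time_s: 15.55
ee_pos: [565.5, 103.5, 429.8]
ee_rot: [-180.0, -0.1, 169.5]
force: [0.3, -0.4, -1.4]
gripper_width: 19.5
eye side [287.4 158.4] 0.82 [545.6 114.3 172. ]
eye wrist [326.5 194.1] 0.98 [551.  110.7 172. ]
hook_tip side [289.4 160.2] 0.58 
hook_tip wrist [317.7 184.8] 0.84 
hook_pin side [447.  304.7] 0.72 
hook_pin wrist [323.  230.4] 0.95 
[565.57012489 103.57650417 430.90209873] [1.79985752e+02 2.58632071e-02 1.69469354e+02] 15.95 [ 0.29978989  0.06979247 -2.08042316]
origin [565.6 103.6 208.9] [295.5 146.5] [320.8 228.1]
tip [543.4 107.7 169.9] [287.9 160.6] [320.9 185. ]
eye548.5,109 [548.5 109.  172. ] [289.3 159.1] [323.7 191.5]
```

View pics/9.png

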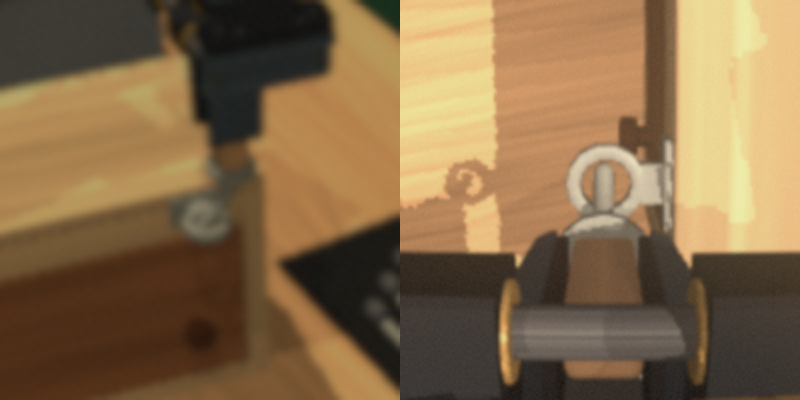

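```bash
python3 -m handwheel '[{"gripper":10,"travel":[0,0,0.002],"twist":0},{"gripper":10,"travel":[0.005,0,0],"twist":0},{"gripper":10,"travel":[0.005,0,0],"twist":0},{"gripper":10,"travel":[0.005,0,0],"twist":0}]' 12
python3 -m handwheel '[{"gripper":10,"travel":[0.006,0,0],"twist":0},{"gripper":10,"travel":[0.006,0,0],"twist":0}]'
python3 -m handwheel '[{"gripper":10,"travel":[0.006,0,0],"twist":0},{"gripper":10,"travel":[0.006,0,0],"twist":0}]'
python3 g.py 10.png
```

```text
time_s: 16.28
ee_pos: [550.6, 106.3, 428.6]
ee_rot: [-180.0, 0.1, 169.5]
force: [0.6, 0.2, -2.4]
gripper_width: 20.1
time_s: 16.45
ee_pos: [538.5, 108.6, 428.7]
ee_rot: [180.0, 0.0, 169.5]
force: [3.4, -0.6, -2.1]
gripper_width: 19.7
time_s: 16.62
ee_pos: [526.6, 110.8, 428.7]
ee_rot: [180.0, 0.0, 169.5]
force: [2.7, -1.2, -2.7]
gripper_width: 20.0
eye side [294.5 157. ] 0.74 [564.5 109.8 172. ]
eye wrist [324.8 241.2] 0.61 [549.1 109.9 172. ]
hook_tip side [289.  163.1] 0.63 
hook_tip wrist [319.5 232.8] 0.69 
hook_pin side [291.4 147.3] 0.61 
hook_pin wrist [322.2 260. ] 0.62 
[527.20523853 110.69961313 428.54372428] [-1.79997804e+02 -4.83913141e-02  1.69464221e+02] 17.0167 [ 0.56983058 -0.29115206 -0.40903735]
origin [527.2 110.7 206.5] [281.  150.5] [320.7 229.8]
tip [505.1 114.8 167.6] [273.6 164.7] [320.8 186.7]
eye548.5,109 [548.5 109.  172. ] [289.3 159.1] [323.6 240.7]
```

View pics/10.png

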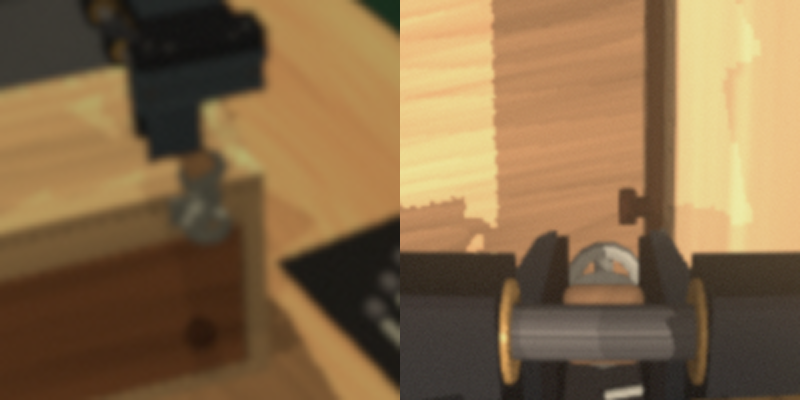

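The side view shows the pin leaning about 25° with its tip at (289, 163), inside the ring. The tilting works. Now down and along the arc.

```bash
python3 -m handwheel '[{"gripper":10,"travel":[0.002,0,0.004],"twist":0},{"gripper":10,"travel":[0.002,0,0.004],"twist":0},{"gripper":10,"travel":[0.002,0,0.004],"twist":0}]'
python3 -m handwheel '[{"gripper":10,"travel":[0.001,0,0.004],"twist":0},{"gripper":10,"travel":[0,0,0.003],"twist":0},{"gripper":10,"travel":[0,0,0],"twist":0}]'
python3 -m handwheel '[{"gripper":10,"travel":[-0.003,0,0.0012],"twist":0},{"gripper":10,"travel":[-0.003,0,0.0012],"twist":0},{"gripper":10,"travel":[-0.003,0,0.0012],"twist":0}]'
```

```text
time_s: 17.27
ee_pos: [521.1, 111.8, 416.0]
ee_rot: [-180.0, -0.0, 169.5]
force: [-0.1, 0.1, -1.1]
gripper_width: 20.0
time_s: 17.52
ee_pos: [520.1, 112.0, 408.7]
ee_rot: [-180.0, -0.1, 169.5]
force: [-0.5, 0.4, -0.6]
gripper_width: 20.2
time_s: 17.77
ee_pos: [529.5, 110.3, 406.2]
ee_rot: [180.0, -0.0, 169.5]
force: [-3.3, 0.5, 1.5]
gripper_width: 19.9
```

```bash
python3 -m handwheel '[{"gripper":10,"travel":[-0.003,0,0.0015],"twist":0},{"gripper":10,"travel":[-0.003,0,0.0015],"twist":0},{"gripper":10,"travel":[0,0,0],"twist":0}]'
python3 -m handwheel '[{"gripper":10,"travel":[-0.003,0,0.0018],"twist":0},{"gripper":10,"travel":[-0.003,0,0.0018],"twist":0},{"gripper":10,"travel":[0,0,0],"twist":0}]'
python3 g.py 11.png
```

```text
time_s: 18.02
ee_pos: [535.3, 109.2, 402.5]
ee_rot: [-180.0, -0.1, 169.5]
force: [-2.6, -0.1, -1.1]
gripper_width: 20.3
time_s: 18.27
ee_pos: [541.3, 108.0, 398.9]
ee_rot: [-180.0, -0.0, 169.5]
force: [-2.4, -0.4, -1.6]
gripper_width: 19.8
eye side [371.7 331.8] 0.64 [ 429.8 -401.2  172. ]
eye wrist [325.7 235.2] 0.6 [549.1 110.2 172. ]
hook_tip side [299.2 158.7] 0.53 
hook_tip wrist [320.5 210.5] 0.88 
hook_pin side [289.7 315.7] 0.71 
hook_pin wrist [321.5 246.1] 0.72 
[541.08667159 108.07197217 399.50368417] [-1.79999105e+02  3.60337161e-02  1.69470122e+02] 18.6667 [-2.31449412 -0.35999929 -1.4000813 ]
origin [541.1 108.1 177.5] [286.9 158.5] [320.7 227.6]
tip [519.  112.2 138.5] [279.6 172.2] [320.8 184.6]
eye548.5,109 [548.5 109.  172. ] [289.3 159.1] [323.9 234.7]
```

View pics/11.png

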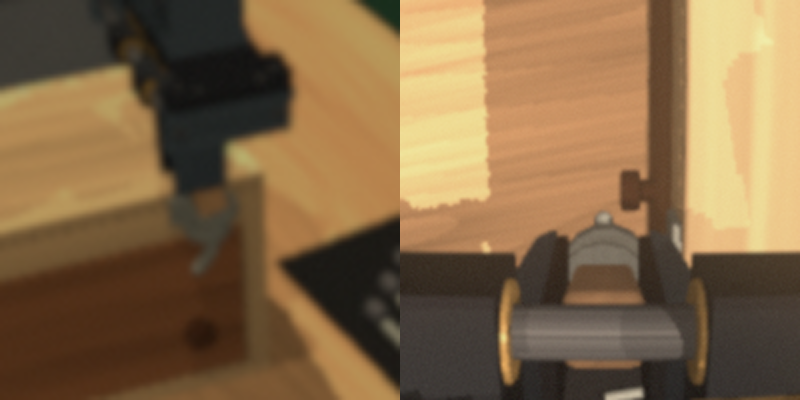

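The hook is now through the ring: its tip shows below the eye, at crop (205, 265). I'll finish the last few degrees.

```bash
python3 -m handwheel '[{"gripper":10,"travel":[-0.003,0,0.002],"twist":0},{"gripper":10,"travel":[-0.002,0,0.002],"twist":0},{"gripper":10,"travel":[-0.002,0,0.0015],"twist":0},{"gripper":10,"travel":[0,0,0],"twist":0}]' 8
python3 -m handwheel '[{"gripper":10,"travel":[-0.001,0,0.001],"twist":0},{"gripper":10,"travel":[0,0,0],"twist":0}]' 5
python3 - <<'E'
from h import *
f=env.grab_frame("wrist")
for t in("hook_pin","hook_tip"): print([(d["uv"],d["confidence"]) for d in env.pinpoint("wrist",t)[:1]])
E
```

```text
time_s: 19.0
ee_pos: [549.0, 106.7, 395.0]
ee_rot: [180.0, 0.2, 169.5]
force: [-0.8, -1.1, 3.5]
gripper_width: 20.1
time_s: 19.17
ee_pos: [549.9, 106.4, 394.2]
ee_rot: [180.0, 0.3, 169.5]
force: [0.4, -0.9, 4.3]
gripper_width: 20.0
[([325.1, 235.4], 0.87)]
[([317.2, 191.2], 0.85)]
```

```bash
python3 -m handwheel '[{"gripper":30,"travel":[0,0,0],"twist":0},{"gripper":30,"travel":[0,0,0],"twist":0},{"gripper":30,"travel":[0,0,0],"twist":0},{"gripper":30,"travel":[0,0,0],"twist":0}]'
python3 g.py 12.png
```

```text
time_s: 19.65
ee_pos: [548.7, 106.7, 392.4]
ee_rot: [-180.0, -0.1, 169.5]
force: [-0.7, -0.1, 0.4]
gripper_width: 27.5
eye side [293.6 158.6] 0.96 [559. 105. 172.]
eye wrist [325.2 227. ] 0.82 [548.2 109.9 172. ]
hook_tip side [283.4 174.9] 0.46 
hook_tip wrist [320.5 191.6] 0.64 
hook_pin side [295.  158.4] 0.58 
hook_pin wrist [321.  237.5] 0.69 
[548.83284472 106.69418852 392.95460499] [ 1.79993199e+02 -5.61816723e-04  1.69468601e+02] 20.05 [ 0.58848529 -0.06042892 -0.01933255]
origin [548.8 106.7 171. ] [289.9 159.8] [320.7 228.2]
tip [526.7 110.8 132. ] [282.5 173.4] [320.9 185.2]
eye548.5,109 [548.5 109.  172. ] [289.3 159.1] [324.  227.7]
```

```bash
python3 - <<'E'
from h import *
f=env.grab_frame("wrist")
# predicted handle-top / flange-centre rows for a pin standing flat, centred on eye (547.5,107.5)
e=np.array([547.5,107.5,172]);yc=np.array([-.983,.182,0])
for n,q in [("origin",e),("top",e+[0,0,68]),("tip",e+22.5*yc+[0,0,-39])]: print(n,proj(f,q,1).round(1))
E
```

```text
origin [321.5 226.1]
top [321.5 271. ]
tip [321.5 183.1]
```

View pics/12.png

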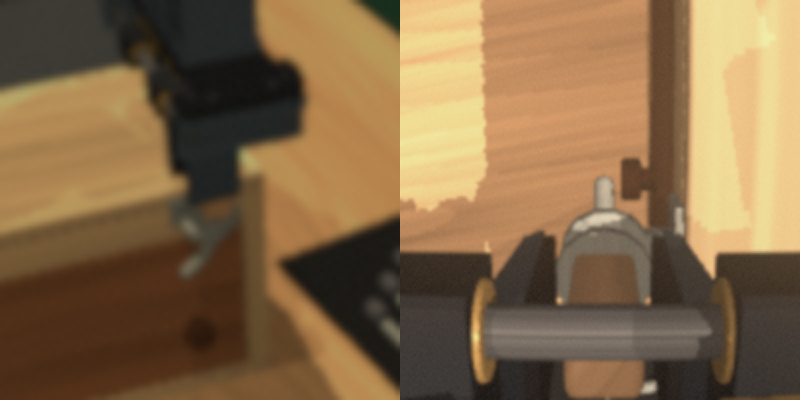

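The last pictures show the hook below the ring and the flange on it, sitting a few mm toward −s within the hole's play. I'm out of picture views, so I'll retreat and check upright and seating numerically.

```bash
python3 -m handwheel '[{"gripper":60,"travel":[0,0,0],"twist":0},{"gripper":60,"travel":[0,0,0],"twist":0},{"gripper":60,"travel":[0,0,-0.01],"twist":0},{"gripper":60,"travel":[0,0,-0.02],"twist":0},{"gripper":60,"travel":[0,0,-0.03],"twist":0}]'
python3 -m handwheel '[{"gripper":60,"travel":[0,0,-0.03],"twist":0},{"gripper":60,"travel":[-0.02,0,-0.03],"twist":0},{"gripper":60,"travel":[-0.03,0,0],"twist":0},{"gripper":60,"travel":[-0.02,0,0],"twist":0},{"gripper":60,"travel":[0,0,0],"twist":0}]'
cat > k.py <<'E'
from h import *
from scipy.optimize import minimize
F={c:env.grab_frame(c) for c in("top","side","wrist")}
print(env.state()["ee_pos"],env.state()["time_s"])
for t,z in [("eye",172),("hook_pin",172),("hook_tip",133),("door_edge",140)]:
    for c in F:
        for d in env.pinpoint(c,t)[:1]: print(t,c,np.round(d["uv"],1),round(d["confidence"],2),atz(F[c],d["uv"],z,c=="wrist").round(1))
yc=np.array([-.983,.182,0]);xc=np.array([.182,.983,0]);Z=np.array([0,0,1.])
M={}
for c in F:
    for d in env.trace(c,"hook_pin")[:1]: print("trace",c,np.round(d["uv"],1),round(d["confidence"],2),d["pixels"].sum());M[c]=d["pixels"]
ang=np.linspace(0,2*np.pi,24,endpoint=False)
def model(c,q):
    s,n,tx,ty=q;r=R.from_rotvec(np.radians(tx)*xc+np.radians(ty)*yc).as_matrix()
    T=lambda a,b,h:np.array([547.5,107.5,172])+s*yc+n*xc+r@(a*yc+b*xc+h*Z)
    m=np.zeros((400,640),np.uint8)
    A=[T(a,b,h) for a in(-10,10) for b in(-10,10) for h in(6,68)];B=[T(17*np.cos(t),17*np.sin(t),h) for t in ang for h in(0,6)]
    for S in(A,B): cv2.fillConvexPoly(m,np.round(cv2.convexHull(np.array([proj(F[c],p,c=="wrist") for p in S],np.float32))*16).astype(np.int32),255,shift=4,lineType=cv2.LINE_AA)
    return m
zone=model
def cost(q):
    v=0
    for c in M:
        u=proj(F[c],(547.5,107.5,172),c=="wrist");m=model(c,q).astype(float);t=M[c]*255.
        row=np.arange(400)[:,None]
        if c=="side": w=(row<u[1]+2)          # leave the hook below the ring out
        else: w=1
        v+=(np.abs(m-t)*w).sum()/m.sum()
    return v
b=min((minimize(cost,q0,method="Nelder-Mead",options=dict(initial_simplex=np.array(q0)+np.vstack([np.zeros(4),np.diag([6,4,8,8])]))) for q0 in([-4,0,0,0],[-4,0,-10,0],[-4,0,10,0],[0,0,0,-6])),key=lambda r:r.fun)
print("fit s,n,tilt:",b.x.round(1),round(b.fun,3))
E
python3 k.py
```

```text
time_s: 20.52
ee_pos: [548.5, 106.6, 452.0]
ee_rot: [-179.9, -0.3, 169.5]
force: [-0.1, 0.1, -0.3]
gripper_width: 54.3
time_s: 20.93
ee_pos: [620.3, 93.1, 513.1]
ee_rot: [180.0, 0.2, 169.4]
force: [-0.2, -0.2, -0.3]
gripper_width: 54.6
[617.29189087  93.90341157 512.97876236] 21.0833
eye side [291.6 159.2] 0.59 [553.3 105.5 172. ]
eye wrist [324.4 124.5] 0.68 [549.  110.1 172. ]
hook_pin side [292.  159.6] 0.75 [553.4 103.4 172. ]
hook_pin wrist [323.8 130.2] 0.75 [554.6 108.4 172. ]
hook_tip top [365.  164.1] 0.17 [ 630.5 -177.8  133. ]
hook_tip side [283.8 174.1] 0.51 [527.6 105.3 133. ]
hook_tip wrist [320.7 110.2] 0.92 [531.6 109.4 133. ]
door_edge side [299.3 162.3] 0.84 [583.8 120.  140. ]
trace side [290.7 150.9] 0.55 252
trace wrist [321.8 132.5] 0.78 865
fit s,n,tilt: [-7.  -0.7 -1.2 -0.2] 0.349
```

```bash
python3 -m handwheel '[{"gripper":60,"travel":[0,-0.03,0],"twist":0},{"gripper":60,"travel":[0,-0.04,0.02],"twist":0},{"gripper":60,"travel":[0,-0.04,0.03],"twist":0},{"gripper":60,"travel":[0,-0.02,0.03],"twist":0},{"gripper":60,"travel":[0,0,0],"twist":0}]'
cat >> k.py <<'E'
for c in list(M):
    K=dict(M);M={c:K[c]}
    for t in(-8,-4,0,4,8):
        r=minimize(lambda p:cost([p[0],p[1],t,0]),[-6,0],method="Nelder-Mead",options=dict(initial_simplex=[[-6,0],[-2,0],[-6,4]]))
        r2=minimize(lambda p:cost([p[0],p[1],0,t]),[-6,0],method="Nelder-Mead",options=dict(initial_simplex=[[-6,0],[-2,0],[-6,4]]))
        print(c,t,r.x.round(1),round(r.fun,3),"|",r2.x.round(1),round(r2.fun,3))
    M=K
E
python3 k.py
```

```text
time_s: 22.25
ee_pos: [593.7, -28.0, 433.4]
ee_rot: [-179.8, -0.7, 169.2]
force: [-1.8, -0.4, -0.5]
gripper_width: 54.7
[596.11427712 -24.36374973 440.30331103] 22.4
eye top [252.9 192.9] 0.82 [548.1 113.5 172. ]
eye side [289.7 159.6] 0.91 [548.3 106.6 172. ]
eye wrist [464.6 132.2] 0.76 [550.9 107.3 172. ]
hook_pin top [342.2 220.1] 0.67 [ 477.  -113.6  172. ]
hook_pin side [292.1 158.8] 0.81 [555.3 106.3 172. ]
hook_pin wrist [464.  136.9] 0.65 [554.8 106.1 172. ]
hook_tip side [283.5 175.2] 0.57 [524.7 101.6 133. ]
hook_tip wrist [443.9 110.6] 0.95 [530.8 107.  133. ]
door_edge top [369.9 262.8] 0.37 [ 370.4 -184.2  140. ]
door_edge side [300.3 161.3] 0.74 [588.4 122.4 140. ]
door_edge wrist [475.8 166.3] 0.72 [588.5 131.3 140. ]
trace side [289.2 152. ] 0.78 283
fit s,n,tilt: [-7.  -5.5 -1.3  0.4] 0.145
side -8 [-11.8  -3.9] 0.197 | [-7.8  2.5] 0.168
side -4 [-8.6 -4.6] 0.155 | [-6.2 -4.9] 0.156
side 0 [-6.3 -7. ] 0.15 | [-6.3 -7. ] 0.15
side 4 [-3.2 -8. ] 0.169 | [-6.  -7.9] 0.149
side 8 [-0.9 -7.3] 0.212 | [ -6.  -10.7] 0.149
```

```bash
python3 -c "
from workcell import env
s=env.state();print(s['time_s'],s['force']);print(env.job_done())"
```

```text
23.15 [ 0.43729552 -0.69634665 -0.2799013 ]
the job is handed in; nothing more can be done
None
```

The door is pushed shut and the hooked pin stands in the steel eye. I handed the job in at about 23 s, with the gripper clear of everything.

**Door:** I pushed it with the closed fingers. The force held near 12 N over the catch, then rose to about 38 N against the stop. Later pictures show it flush. The wrist camera put the free edge within about 3 mm of where the shut face should be; the top camera's estimate earlier, before the pin was placed, was about 8 mm off.

**Pin:** I lowered the hook tip into the eye and let the ring's edge tilt the pin in a light grip, to roughly 25°. I then followed the arc down until the flange sat on the eye and let go. The hook points along the cabinet's +y, towards the hinge.

**Last checks:**
- The pin leans about 1° by the model fit and sits about 6–7 mm off the eye's centre, which is about all the play the hole allows.
- I had used up the picture views, so that check comes only from the detection networks and the model fit, not from looking.
- The networks disagreed by a few mm between cameras. The final fit used only the side camera, because the wrist camera gave no outline of the pin. Sideways tilt (towards or away from the door) was barely observable.
- I never reached for the straight pin or the other loose things, but I did not measure them again at the end.

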